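# Lock a board carriage at its station with a ball-lock pin

## Task

Lock the board carriage at its station with the ball-lock pin: stand the pin's nose in the round bush of the carriage and draw the carriage gently along until the pin, button still out, drops into the bore hidden in the index bar underneath and the carriage catches. Then press the red button and keep pushing, gently, until the pin is fully home, and let go so that the button springs out and the balls lock it. Force neither the pin nor the carriage, and leave the transformer, the tape and the marker where they are.

Things in the scene. Friction and masses are not known exactly. Their poses are not given: they have to be found in the camera images.
- lock_pin: Ball-lock pin, 0.17 kg, upright in its rest (grey block, 61 mm tall). Origin: on its axis at the underside of its 31 mm shoulder; z up the axis. Below: shank 16 mm thick, 54.3 mm long, tip tapered to 12 mm; 4 balls 3 mm proud, 30 mm below the shoulder. Its height over bush along z: 38.8 mm with the nose on the index bar, 33.3 mm dropped into the bar's bore (balls resting on the bush), 0 fully home.
- pin_handle (a point): Centre of the pin's round black ribbed handle (30 mm in diameter, 24 mm tall), on the axis, 23.5 mm above the shoulder's underside: the place to grip it. z is the pin's axis.
- button_top (a point): Middle of the top of the pin's red button, 16 mm in diameter, on the pin's axis, 48 mm above the shoulder's underside and 10 mm above the handle while it is out. It moves with the button. Push with less than 20 N in all.
- button (a joint): How far the red button is pressed in, m: 0 out (balls locked out: they pass neither bush nor bar), 0.005 fully in (balls drawn in). A spring pushes it out: 2.5 N at first, 7 N fully in. Let go while the balls are inside a bore, it stays part way in; the balls come out only below the index bar.
- bush (a point): Centre of the mouth of the round bush in the carriage, on a 6 mm boss, 67.5 mm above the bench. Bore 17 mm, 14 mm deep, right through; the index bar lies 1.5 mm under the carriage and is 10 mm thick, with free room below. z up; y along the slide: the carriage travels from its start towards this point's -y.
- knob_grip (a point): Centre of the black knob on the leading end of the carriage: 24 mm in diameter, 20 mm tall (16 to 36 mm above the carriage's top; this point 26 mm above it). Same axes as bush, from which it lies 186 mm towards -y. Between them a circuit board, up to 20 mm above the carriage. Draw with less than 15 N.
- carriage (a joint): Travel of the carriage on its fixed base (340 x 140 mm), m, growing towards -y of bush; starts at 0 to 0.012, ends at 0.072; friction 2 to 3 N. The bore in the index bar (17.4 mm) is out of sight under the carriage and is met somewhere between 0.026 and 0.066: found by feel, as the loose pin drops 5.5 mm and stops the carriage.
- small_transformer: A small transformer, 73 x 62 x 49 mm, standing loose on the side where the pin's rest is not; origin at the bench under it. Not to be disturbed.
- tape_roll: A roll of black tape, 104 mm across, 48 mm tall, lying loose; origin at the bench under its centre. Not to be disturbed.
- felt_marker: A black and red marker pen, 122 mm long, lying loose; origin at the bench under it. Not to be disturbed.
Things that resemble listed ones, but are neither listed nor needed, are in the scene too. There is more than one size of the lock_pin; the one meant has the size given above.

How it is judged:
By the outcome, as a careful person would: the job done as asked, in the order asked, and still so for the second after the job is handed in, with the robot touching nothing.
It also fails if it takes over 69 s, if anything falls off the work surface, if the arm or the gripper's body presses on something with over 40 N, if the wrist force passes 120 N, or if a joint passes its speed limit or range.

## Robot

A 6-joint arm with a two-finger parallel gripper is mounted at the origin on a cart in front of the work surface, level with it; the furniture and walls round the work are solid. World frame = base frame: x ahead of the robot, y to its left, z up, the work surface at z = 0. Lengths are in mm, angles in rad, forces in N, time in s.
With the tool pointing down it reaches from about 325 to 775 mm from the base axis. Payload 5.5 kg.
Tool frame: the origin (TCP) lies midway between the tips of the shut fingers; the grasp point (between the pads) lies bot.grasp_offset behind it (bot.grasp_offset is the distance from the TCP to the grasp point, in mm); z points along the fingers, y is the line along which they close (so a half turn about z gives the same grasp; the last joint's range is limited). The gripper opens to 88 mm and grips with 3 to 60 N. Pads are 20 mm wide; open, the fingers measure 115 mm over their backs; the gripper's body (75 mm by 178 mm) begins 61 mm behind the grasp point.
Start: joints at [1.05, 0.091, 1.231, -0, 1.82, -0.057], TCP at [268.416, 536.627, 200.231] pointing down, gripper open.
Joint ranges: [-2.87, 2.87], [-0.86, 2.18], [0.17, 2.46], [-1.51, 4.65], [0.06, 2.69], [-2.65, 2.65]. Speed limits (rad/s): [2.57, 2.57, 3.01, 3.14, 3.14, 3.14].

## Interface

Orientations are given as [roll, pitch, yaw] about the fixed x, y, z axes, in that order (R = Rz(yaw) Ry(pitch) Rx(roll)).
In Python, from plant import bot, viewer gives the robot as it stands.
- The arm moves only by the tool drive_tool, never from a script. Its argument "plan" is a list of rows, each a list of 6 numbers: the shift along the world's x, y, z normalised to -1 to 1, where 1 is 0.12 m, then the turn, a rotation vector about the world's x, y, z normalised to -1 to 1, where 1 is 360 degrees. In form: [[dx, dy, dz, rx, ry, rz], ...]. A call has 1 to 10 rows; each row is the pose to reach, as a shift and turn from the pose commanded when the call began, turning the shorter way round; what a row does not reach only later rows make up. A row lasts 1/8 s, in which the tool goes at most 62.5 mm and 10.7 degrees, less where a joint would pass 70% of its speed; a pose out of reach is approached as far as the arm can. A call with a number of a shift or a turn outside -1 to 1 is refused whole. A call with a gripper value outside its range is refused whole. "grip" is the opening, from -1 (shut) to 1 (fully open), set as the call begins (left out, the last holds). The fingers move at their own pace and stop on an object; "newtons" is the grip in N (left out, the last holds). Time passes only in rows, so rows that repeat a pose let the fingers close. It gives the time, the measured TCP pose, the force, the opening and the grip force at its end, in the units of the state.
- bot.sense(): the state, without advancing time (a new reading comes with each control period).
- viewer.read_camera(name): name is "scene" or "top"; returns a dict with "img" (480x640x3 uint8, red, green, blue), "z_map" (480x640 float32, mm along the optical axis (not along the pixel's ray), 0 where there is no reading), "mtx" (3x3 intrinsics, pixels), "dist" ([k1, k2, p1, p2, k3] as OpenCV has them; the pictures are not rectified), "R" (3x3) and "t" (3): a world point X has camera coordinates R X + t. Camera axes: x right, y down, z forward; pixel columns grow to the right and rows downward; lengths in mm; the calibration is good to about 2 mm. A picture is of the moment at which its call begins.
- bot.job_done(): hands the job in; it is judged then, once.
The state is a dict: "time": time; "joint_positions": joint angles; "qvel": joint speeds; "joint_efforts": joint torques, N m; "tool_pos": TCP position; "tool_rot": TCP orientation; "contact_force": force on the tool from outside, world axes, zero at the start; "ft_torque": the same for the moment, N m; "gripper_width": finger opening in mm; "gripper_force": force on a finger pad.
Only numpy, scipy, OpenCV 4.12 (cv2) and the standard library are available. Lean on these libraries where they do the work, as an engineer would, in place of code of your own. Each camera call takes 0.05 s, during which the arm holds its last target. There are 200 camera calls.

## Working session

There is one attempt and no reset: what is moved stays moved. The work goes in short steps, Python scripts to look and compute and a tool call to move; the robot and the scene stay as the last step left them, time stands still between calls to the robot, and variables do not carry over. Pictures are saved under pics/ and viewed, at most 10 in all, crops included, and the job is handed in when it is done.

Besides the shell and the picture viewer there is one more tool, called after ">>>" as name(argument=value, ...), one argument or row to a line, values as JSON. drive_tool: Moves the arm, as the interface text tells. Scaled input: -1 to 1 covers 0.12 m each way for a shift and 360 degrees each way for a turn. Its arguments: {"type":"object","properties":{"plan":{"type":"array","items":{"type":"array","items":{"type":"number","minimum":-1,"maximum":1}}},"grip":{"type":"number"},"newtons":{"type":"number"}},"required":["plan"]}

```bash
mkdir -p pics; python3 - <<'E'
from plant import bot, viewer
import cv2,numpy as np
for n in("scene","top"):
    d=viewer.read_camera(n); cv2.imwrite(f"pics/{n}0.png",d["img"][:,:,::-1]); np.savez(f"{n}0.npz",**d)
    print(n,d["mtx"].tolist(),d["dist"],np.round(d["R"],3).tolist(),d["t"])
print(bot.sense(),bot.grasp_offset)
E
```

```text
scene [[502.0134931831013, 0.0, 323.0368305575666], [0.0, 502.0134931831013, 236.24892411737198], [0.0, 0.0, 1.0]] [0.0006814 0.        0.        0.        0.       ] [[0.786, -0.619, 0.001], [-0.421, -0.537, -0.731], [0.453, 0.574, -0.683]] [-461.78729786  325.19001415  871.25824309]
top [[532.7807475605072, 0.0, 327.855792941286], [0.0, 532.7807475605072, 238.99102258967542], [0.0, 0.0, 1.0]] [-0.04819138  0.          0.          0.          0.        ] [[0.016, -1.0, 0.003], [-0.996, -0.016, -0.089], [0.089, -0.002, -0.996]] [   3.35788613  594.26518008 1201.51004009]
{'time': 0.1, 'joint_positions': array([ 1.05034302e+00,  9.17859035e-02,  1.23175346e+00, -4.52665659e-05,
        1.81980295e+00, -5.67075057e-02]), 'qvel': array([-0.00043115, -0.00153391, -0.00402114, -0.00089652, -0.00020351,
       -0.00128035]), 'joint_efforts': array([ 2.03100477e-03, -4.47855127e+01, -4.07570422e+01,  6.99192728e-02,
        2.84045149e-02, -1.05668596e-04]), 'tool_pos': array([268.24919611, 536.35486109, 199.22537301]), 'tool_rot': array([-3.13984332e+00, -5.53463118e-05,  2.67783569e+00]), 'contact_force': array([-0.56441448,  0.13754339, -0.28714874]), 'ft_torque': array([-0.00183736,  0.03058902,  0.023138  ]), 'gripper_force': 0.0, 'gripper_width': 87.99357593237163} 18.700000000000003
```

View pics/scene0.png

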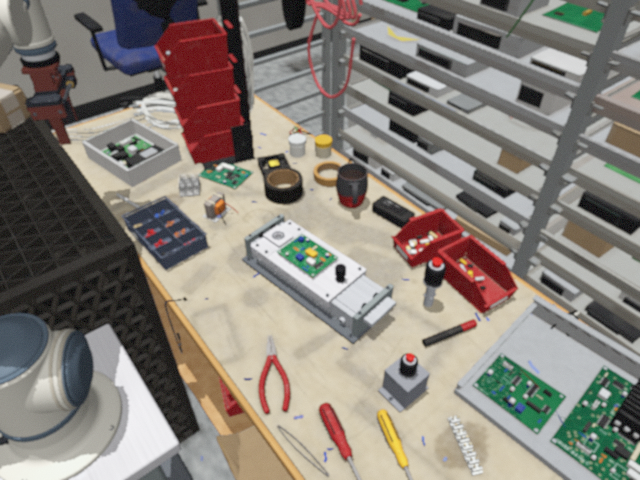

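View pics/top0.png

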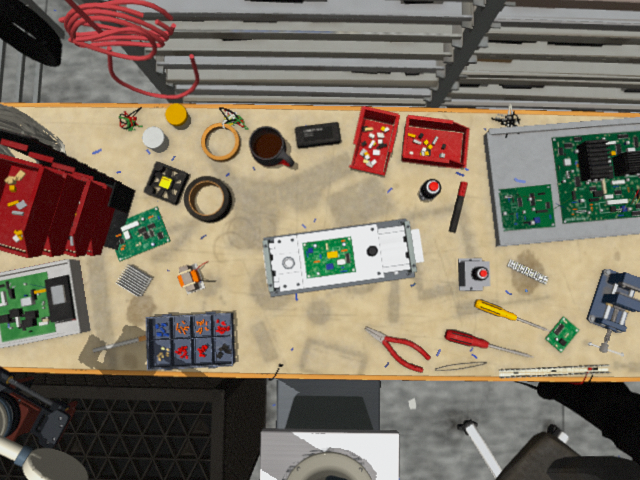

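The scene view shows two pins: A in the grey block (scene 408,365; top 480,272) and B standing without a block (scene 433,275; top 430,188). The text says the pin stands in a grey rest, so A fits. The carriage bush is at top (289,263) and the knob at top (372,251). I'll enlarge both pins and measure.

```bash
cat > h.py <<'E'
import cv2,numpy as np
def load(n): return dict(np.load(n))
def ray(d,uv):
    p=cv2.undistortPoints(np.array([[uv]],float),d["mtx"],d["dist"])[0,0]
    R=d["R"]; return -R.T@d["t"], R.T@np.array([p[0],p[1],1.])
def plane(d,uv,z):
    c,r=ray(d,uv); return c+r*(z-c[2])/r[2]
def tri(d1,u1,d2,u2):
    c1,r1=ray(d1,u1);c2,r2=ray(d2,u2)
    s=np.linalg.lstsq(np.c_[r1,-r2],c2-c1,rcond=None)[0]
    a=c1+s[0]*r1;b=c2+s[1]*r2
    return (a+b)/2,np.linalg.norm(a-b)
def proj(d,X):
    return cv2.projectPoints(np.array([X],float),cv2.Rodrigues(d["R"])[0],d["t"],d["mtx"],d["dist"])[0][0,0]
def cen(m,box):
    x0,y0,x1,y1=box; n,l,s,c=cv2.connectedComponentsWithStats(m[y0:y1,x0:x1].astype(np.uint8))
    k=1+np.argmax(s[1:,4]); return c[k]+[x0,y0], s[k,4], s[k,:4]+[x0,y0,0,0]
def red(d):
    i=d["img"].astype(int); return (i[...,0]>110)&(i[...,1]<90)&(i[...,2]<90)
def black(d,t=60): return d["img"].max(2)<t
E
python3 - <<'E'
from h import *
s,t=load("scene0.npz"),load("top0.npz")
for n,bs,bt in(("A",(395,345,425,375),(465,255,495,290)),("B",(420,250,447,280),(415,175,445,200))):
    a,b=cen(red(s),bs),cen(red(t),bt); print(n,a,b,tri(s,a[0],t,b[0]))
a,b=cen(black(s),(325,258,355,288)),cen(black(t),(360,240,384,262)); print("knob",a,b,tri(s,a[0],t,b[0]))
def c(d,x0,y0,w,h,k): return cv2.resize(d["img"][y0:y0+h,x0:x0+w,::-1],None,fx=k,fy=k,interpolation=cv2.INTER_CUBIC)
top=np.hstack([c(s,375,335,66,75,4),c(s,400,245,66,75,4),c(t,450,245,66,75,4)])
bot=np.hstack([c(s,235,210,99,75,4),c(t,260,225,99,75,4)])
cv2.imwrite("pics/crop1.png",np.vstack([top,bot]) if top.shape[1]==bot.shape[1] else np.vstack([top,bot[:,:792]]))
# heights by depth
for n,d,pts in(("top",t,[(289,263),(372,251),(480,272),(465,285),(430,188),(275,275),(300,285),(350,275),(395,240)]),):
    for p in pts:
        z=d["z_map"][p[1],p[0]];c0,r=ray(d,p);print(p,np.round(c0+r*z,1))
E
```

```text
A (array([409.6       , 357.37777778]), np.int32(45), array([407, 354,   7,   8])) (array([483.05405405, 273.08108108]), np.int32(37), array([480, 270,   8,   7])) (array([ 518.90686596, -323.73924035,  102.82675072]), np.float64(0.5677265131835618))
B (array([434.55805243, 257.05992509]), np.int32(267), array([420, 250,  27,  17])) (array([433.11940299, 185.88059701]), np.int32(67), array([429, 182,   9,   9])) (array([ 700.02285228, -207.9134266 ,  138.96393194]), np.float64(1.2891035211502617))
knob (array([340.14545455, 273.08181818]), np.int32(110), array([337, 265,   8,  17])) (array([371.87301587, 250.73015873]), np.int32(63), array([368, 247,   9,   9])) (array([565.15965621, -84.74506609,  78.42602273]), np.float64(0.25530658891596447))
(289, 263) [536.3  99.1  52.8]
(372, 251) [563.1 -83.2  98.9]
(480, 272) [ 520.8 -315.6  107.3]
(465, 285) [ 492.8 -294.1   64.6]
(430, 188) [ 697.5 -203.3  130.6]
(275, 275) [508.8 129.6  56.3]
(300, 285) [487.4  73.2  57.2]
(350, 275) [511.3 -37.8  62.8]
(395, 240) [ 592.  -139.    52.1]
```

View pics/crop1.png

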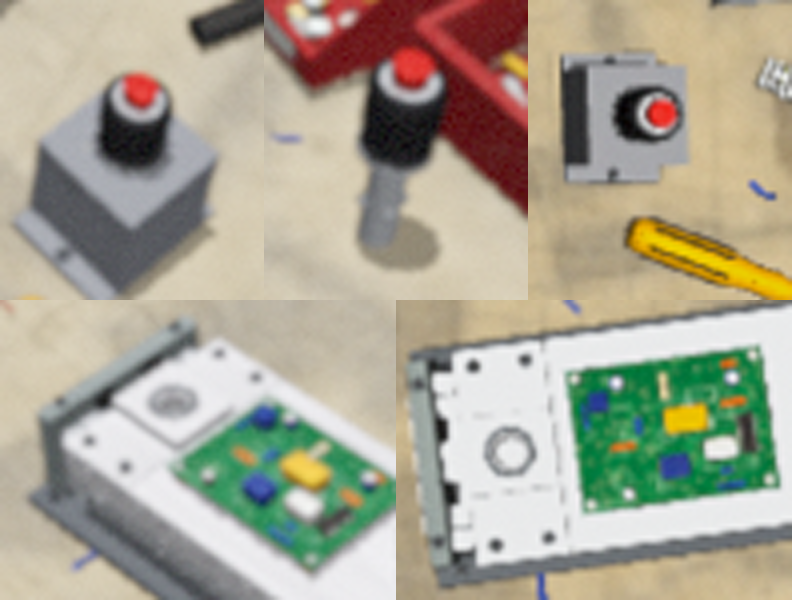

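The crop confirms A: a smaller pin sitting in the grey 61 mm rest. B is bare and larger, so it is the decoy. Next I refine the bush, the pin axis and the slide direction.

```bash
python3 - <<'E'
from h import *
s,t=load("scene0.npz"),load("top0.npz")
print("bush tri",tri(s,(278.75,235.5),t,(289,263)))
# bush ring: refine by dark mask centroid in top & scene
for n,d,b in(("s",s,(268,228,290,244)),("t",t,(281,255,298,272))):
    g=d["img"].astype(int).mean(2); m=g<0.85*np.median(g[b[1]:b[3],b[0]:b[2]]); x=np.argwhere(m[b[1]:b[3],b[0]:b[2]])[:,::-1]+b[:2]
    e=cv2.fitEllipse(cv2.convexHull(x.astype(np.int32))); print(n,len(x),e); print(plane(d,e[0],67.5))
print("pin top z109",plane(t,(483.05,273.08),109),plane(s,(409.6,357.38),109))
# handle-top light ring incl. button
for n,d,b in(("s",s,(400,348,420,366)),("t",t,(474,264,492,282))):
    pass
print("knob top",plane(t,(371.87,250.73),97.5),"scene pred",proj(s,plane(t,(371.87,250.73),97.5)))
# rest block top corners
print("rest",[plane(t,p,61).round(1).tolist() for p in((464.5,261.5),(489,261.5),(464.5,285),(489,285))])
# slide direction from white carriage mask
i=t["img"][225:300,265:420].astype(int); m=((i.min(2)>195)).astype(np.uint8)
c=max(cv2.findContours(m,0,2)[0],key=cv2.contourArea)
r=cv2.minAreaRect(c)
p=cv2.boxPoints(r)+[265,225]; print(r); print([plane(t,q,61).round(1).tolist() for q in p])
E
```

```text
bush tri (array([536.66511441,  97.61322564,  65.98791255]), np.float64(2.266055841876461))
s 102 ((276.6290283203125, 237.0674591064453), (13.713299751281738, 28.490751266479492), 119.16272735595703)
[530.1476229   94.31194489  67.5       ]
t 85 ((288.0, 262.5), (12.30469036102295, 12.817924499511719), 127.79388427734375)
[536.70726643 100.34070653  67.5       ]
pin top z109 [ 518.50579272 -321.72199753  109.        ] [ 515.65632373 -326.31760889  109.        ]
knob top [563.74756916 -83.04772126  97.5       ] scene pred [339.23914924 266.48068632]
rest [[545.3, -294.2, 61.0], [546.1, -349.6, 61.0], [492.8, -293.9, 61.0], [493.5, -349.1, 61.0]]
((73.68864440917969, 30.883363723754883), (52.829261779785156, 136.32923889160156), 82.23483276367188)
[[589.1, 147.7, 61.0], [635.5, -154.9, 61.0], [518.1, -171.3, 61.0], [472.6, 128.9, 61.0]]
```

>>> drive_tool(
  plan=[
    [0.15, -0.5, 0, 0, 0, -0.03],
    [0.3, -1, 0, 0, 0, -0.06],
    [0.3, -1, 0, 0, 0, -0.06],
  ],
)

```text
time: 0.48
tool_pos: [305.4, 413.7, 200.1]
tool_rot: [-3.141, 0.001, 2.295]
contact_force: [0.7, 0.7, -1.1]
gripper_width: 87.7
gripper_force: 0.0
```

>>> drive_tool(
  plan=[
    [0.15, -0.5, 0, 0, 0, -0.023],
    [0.3, -1, 0, 0, 0, -0.046],
    [0.3, -1, 0, 0, 0, -0.046],
  ],
)

```text
time: 0.85
tool_pos: [341.5, 294.4, 200.5]
tool_rot: [3.141, 0.0, 2.007]
contact_force: [-0.7, 1.0, 0.5]
gripper_width: 87.7
gripper_force: 0.0
```

>>> drive_tool(
  plan=[
    [0.15, -0.5, 0, 0, 0, -0.023],
    [0.3, -1, 0, 0, 0, -0.046],
    [0.3, -1, 0, 0, 0, -0.046],
  ],
)

```text
time: 1.23
tool_pos: [377.5, 174.6, 200.2]
tool_rot: [3.141, 0.0, 1.718]
contact_force: [0.4, 0.7, 0.2]
gripper_width: 87.7
gripper_force: 0.0
```

>>> drive_tool(
  plan=[
    [0.15, -0.5, 0, 0, 0, 0],
    [0.3, -1, 0, 0, 0, 0],
    [0.3, -1, 0, 0, 0, 0],
  ],
)

```text
time: 1.6
tool_pos: [413.3, 55.1, 199.8]
tool_rot: [-3.141, -0.0, 1.72]
contact_force: [-0.5, 1.2, 0.1]
gripper_width: 87.8
gripper_force: 0.0
```

>>> drive_tool(
  plan=[
    [0.15, -0.5, 0, 0, 0, 0],
    [0.3, -1, 0, 0, 0, 0],
    [0.3, -1, 0, 0, 0, 0],
  ],
)

```text
time: 1.98
tool_pos: [449.3, -64.0, 199.3]
tool_rot: [-3.14, -0.001, 1.722]
contact_force: [-0.7, 0.2, 0.1]
gripper_width: 87.5
gripper_force: 0.0
```

>>> drive_tool(
  plan=[
    [0.15, -0.5, 0, 0, 0, 0],
    [0.3, -1, 0, 0, 0, 0],
    [0.3, -1, 0, 0, 0, 0],
  ],
)

```text
time: 2.35
tool_pos: [485.7, -183.1, 198.5]
tool_rot: [-3.139, -0.002, 1.723]
contact_force: [0.1, 0.2, 0.5]
gripper_width: 87.8
gripper_force: 0.0
```

>>> drive_tool(
  plan=[
    [0.14, -0.5, 0, 0, 0, 0],
    [0.28, -1, 0, 0, 0, 0],
    [0.28, -1, 0, 0, 0, 0],
    [0.28, -1, 0, 0, 0, 0],
  ],
)

```text
time: 2.85
tool_pos: [519.2, -300.4, 200.2]
tool_rot: [3.141, -0.002, 1.726]
contact_force: [0.1, 0.2, 0.0]
gripper_width: 87.8
gripper_force: 0.0
```

>>> drive_tool(
  plan=[
    [0, -0.17, 0, 0, 0, 0],
    [0, -0.17, -0.3, 0, 0, 0],
    [0, -0.17, -0.6, 0, 0, 0],
    [0, -0.17, -0.7, 0, 0, 0],
    [0, -0.17, -0.7, 0, 0, 0],
  ],
)

```text
time: 3.48
tool_pos: [517.9, -323.4, 116.5]
tool_rot: [-3.141, -0.0, 1.723]
contact_force: [-0.6, 0.5, 0.3]
gripper_width: 87.8
gripper_force: 0.0
```

```bash
python3 - <<'E'
from plant import bot, viewer
from h import *
print(bot.sense()["tool_pos"])
o=[]
for n,b in(("scene",(350,285,450,405)),("top",(430,220,530,340))):
    d=viewer.read_camera(n); np.savez(f"{n}1.npz",**d); x0,y0,x1,y1=b
    o.append(cv2.resize(d["img"][y0:y1,x0:x1,::-1],None,fx=4,fy=4,interpolation=2))
cv2.imwrite("pics/c2.png",np.hstack(o))
E
```

```text
[ 517.90561564 -323.41874977  116.45577069]
```

View pics/c2.png

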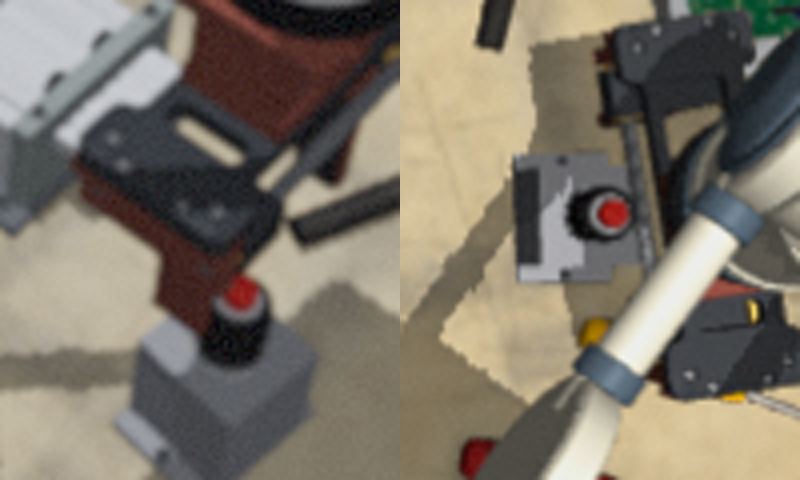

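The fingers straddle pin A's red button (crop 240,293 in scene and 613,213 in top), with free room around the rest. Descending and gripping.

>>> drive_tool(
  plan=[
    [0, 0, -0.2, 0, 0, 0],
    [0, 0, -0.4, 0, 0, 0],
    [0, 0, -0.415, 0, 0, 0],
    [0, 0, -0.415, 0, 0, 0],
  ],
)

```text
time: 4.08
tool_pos: [518.7, -324.2, 68.4]
tool_rot: [3.14, 0.002, 1.723]
contact_force: [0.1, -0.1, -0.1]
gripper_width: 88.0
gripper_force: 0.0
```

>>> drive_tool(
  plan=[
    [0, 0, 0, 0, 0, 0],
    [0, 0, 0, 0, 0, 0],
    [0, 0, 0, 0, 0, 0],
    [0, 0, 0, 0, 0, 0],
    [0, 0, 0, 0, 0, 0],
    [0, 0, 0, 0, 0, 0],
  ],
  grip=-1,
  newtons=20,
)

```text
time: 4.82
tool_pos: [518.0, -323.8, 66.4]
tool_rot: [-3.142, -0.0, 1.723]
contact_force: [-0.0, 0.3, 0.3]
gripper_width: 31.3
gripper_force: 0.3
```

>>> drive_tool(
  plan=[
    [0, 0, 0, 0, 0, 0],
    [0, 0, 0, 0, 0, 0],
    [0, 0, 0, 0, 0, 0],
  ],
)

```text
time: 5.2
tool_pos: [517.9, -323.8, 66.4]
tool_rot: [-3.141, -0.0, 1.723]
contact_force: [-2.0, 0.1, -0.8]
gripper_width: 29.0
gripper_force: 20.0
```

>>> drive_tool(
  plan=[
    [0, 0, 0.1, 0, 0, 0],
    [0, 0, 0.3, 0, 0, 0],
    [0, 0, 0.6, 0, 0, 0],
    [0, 0, 0.9, 0, 0, 0],
    [0, 0, 0.9, 0, 0, 0],
  ],
)

```text
time: 5.82
tool_pos: [519.5, -324.7, 178.9]
tool_rot: [3.136, 0.005, 1.723]
contact_force: [0.4, 0.4, -1.7]
gripper_width: 29.0
gripper_force: 20.0
```

>>> drive_tool(
  plan=[
    [0, 0.4, 0, 0, 0, 0],
    [0.02, 0.8, 0, 0, 0, 0],
    [0.04, 1, 0, 0, 0, 0],
  ],
)

```text
time: 6.2
tool_pos: [522.3, -201.4, 172.3]
tool_rot: [-3.14, -0.002, 1.724]
contact_force: [0.0, -0.6, -2.0]
gripper_width: 29.1
gripper_force: 20.0
```

>>> drive_tool(
  plan=[
    [0, 0.4, 0, 0, 0, 0],
    [0.02, 0.8, 0, 0, 0, 0],
    [0.04, 1, 0, 0, 0, 0],
  ],
)

```text
time: 6.58
tool_pos: [527.0, -81.3, 172.3]
tool_rot: [-3.139, -0.001, 1.725]
contact_force: [0.5, -0.0, -2.6]
gripper_width: 29.0
gripper_force: 20.0
```

>>> drive_tool(
  plan=[
    [0, 0.4, 0, 0, 0, 0],
    [0.02, 0.8, 0, 0, 0, 0],
    [0.04, 1, 0, 0, 0, 0],
  ],
)

```text
time: 6.95
tool_pos: [531.6, 38.6, 172.2]
tool_rot: [-3.139, -0.001, 1.725]
contact_force: [-0.1, -0.8, -2.3]
gripper_width: 29.0
gripper_force: 20.0
```

>>> drive_tool(
  plan=[
    [0.02, 0.3, 0, 0, 0, 0],
    [0.04, 0.5, 0, 0, 0, 0],
    [0.04, 0.5, 0, 0, 0, 0],
    [0.04, 0.5, 0, 0, 0, 0],
    [0.04, 0.5, 0, 0, 0, 0],
  ],
)

```text
time: 7.58
tool_pos: [537.1, 95.2, 174.0]
tool_rot: [-3.141, 0.0, 1.722]
contact_force: [0.1, 0.6, -2.0]
gripper_width: 28.9
gripper_force: 20.0
```

```bash
python3 - <<'E'
from plant import bot, viewer
from h import *
q=bot.sense(); print(q["tool_pos"],q["tool_rot"])
o=[]
for n,b in(("scene",(225,150,325,270)),("top",(240,205,340,325))):
    d=viewer.read_camera(n); np.savez(f"{n}2.npz",**d); x0,y0,x1,y1=b
    print(n,proj(d,[536.7,99,67.5]),proj(d,q["tool_pos"]+[0,0,-59]),proj(d,q["tool_pos"]+[0,0,-4.8]))
    o.append(cv2.resize(d["img"][y0:y1,x0:x1,::-1],None,fx=4,fy=4,interpolation=2))
cv2.imwrite("pics/c3.png",np.hstack(o))
E
```

```text
[537.12078776  95.22926301 173.99938359] [-3.14101982e+00  2.81543206e-04  1.72150777e+00]
scene [277.86575262 234.70811708] [277.69740687 219.53000337] [276.14121424 200.06870862]
top [288.6037566  262.51290945] [288.80815081 261.33976871] [286.93871047 260.07841353]
```

View pics/c3.png

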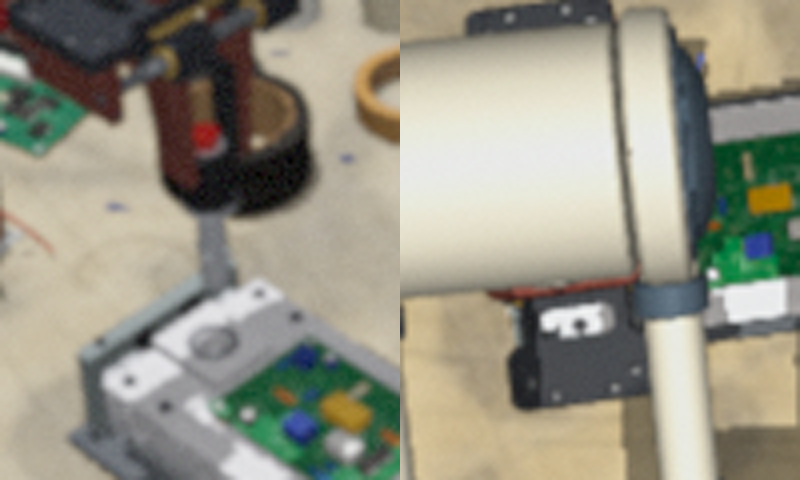

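The scene crop shows the pin upright in the fingers, its nose at scene ≈(279,220) and the bush ring at ≈(278,236). The arm hides the bush from the top camera. I'll refine the ring centres once, enlarged.

```bash
python3 - <<'E'
from h import *
s0,t0,s2=load("scene0.npz"),load("top0.npz"),load("scene2.npz")
tcp=np.array([537.12,95.23,174.0])
def crop(d,x0,y0,w,h,k): return cv2.resize(d["img"][y0:y0+h,x0:x0+w,::-1],(w*k,h*k),interpolation=cv2.INTER_CUBIC)
a=crop(t0,279,253,20,20,20); b=crop(s2,263,222,30,20,13)[:260]
c=crop(s2,262,170,30,60,10)
im=np.zeros((600,800,3),np.uint8); im[:400,:400]=a; im[:260,400:790]=b; 
im[260:600,400:700]=c[0:340]; 
cv2.imwrite("pics/c4.png",im)
r=cen(red(s2),(265,170,290,195)); print("red",r,proj(s2,tcp+[0,0,43.2]))
print("red0",plane(s0,(409.6,357.38),107), plane(t0,(483.05,273.08),108))
# radial edges fit of ring (top)
for n,d,b,z in(("t",t0,(280,254,297,271),67.5),("s",s2,(267,227,291,245),67.5)):
    g=d["img"].astype(float).mean(2)
    g=cv2.GaussianBlur(g,(0,0),0.6)
    x0,y0,x1,y1=b; w=np.clip(np.median(g[y0:y1,x0:x1])-12-g[y0:y1,x0:x1],0,None)
    yy,xx=np.mgrid[y0:y1,x0:x1]; q=np.array([(w*xx).sum(),(w*yy).sum()])/w.sum(); print(n,q,plane(d,q,z))
E
```

```text
red (array([275.91111111, 183.75555556]), np.int32(45), array([273, 180,   7,   9])) [274.66822462 181.65551401]
red0 [ 516.78987819 -325.53147631  107.        ] [ 518.53534283 -322.01689494  108.        ]
t [287.80212119 262.20266277] [537.36013686 100.79435653  67.5       ]
s [279.76671793 236.12125365] [537.4096281   92.54305789  67.5       ]
```

View pics/c4.png

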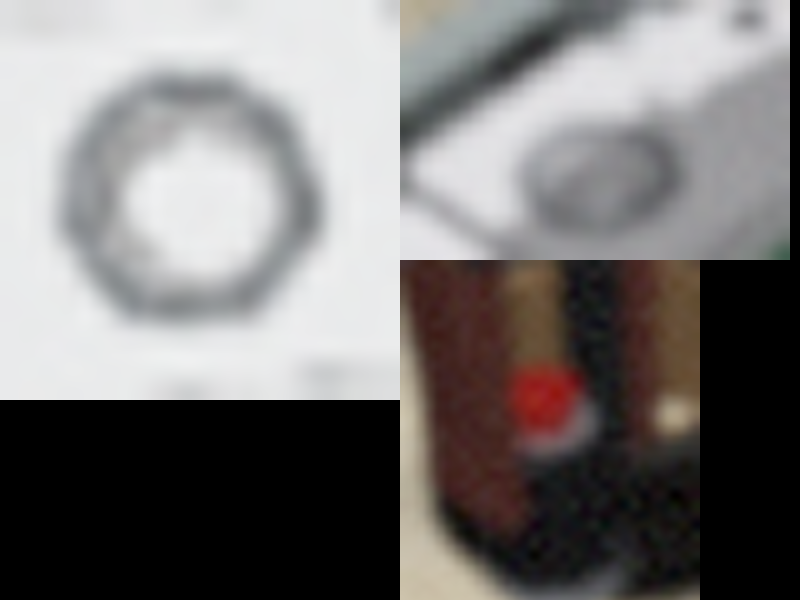

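```bash
python3 - <<'E'
from h import *
s=load("scene2.npz"); tcp=np.array([537.12,95.23,174.0])
i=s["img"].astype(int); sat=i[...,0]-i[...,2]
for v in range(202,222,2): print(v,sat[v,266:292].tolist())
for h in (15,20,25,40,50,59): print(h,proj(s,tcp+[0,0,-h]))
X=np.array([537.2,99.9,67.5]);print(proj(s,X),proj(s,X+[1,0,0])-proj(s,X),proj(s,X+[0,1,0])-proj(s,X))
E
```

```text
202 [33, 32, 32, 31, 24, 18, 6, -1, -6, -3, -2, -5, -4, -1, -3, -4, -5, -4, -1, 2, 5, 5, 1, 7, 11, 7]
204 [33, 31, 33, 31, 31, 32, 25, 18, 6, -3, -6, -5, -5, -3, 1, 12, 20, 24, 25, 23, 22, 23, 23, 21, 23, 26]
206 [31, 32, 33, 32, 32, 30, 32, 29, 17, -2, -5, -6, -6, -6, 4, 24, 31, 31, 30, 31, 28, 30, 29, 30, 29, 27]
208 [31, 32, 31, 29, 31, 32, 31, 31, 18, 2, -5, -6, -5, -6, -2, 17, 26, 28, 31, 30, 29, 31, 30, 27, 27, 27]
210 [32, 31, 31, 31, 33, 31, 32, 25, 14, -1, -6, -9, -5, -7, -3, 11, 24, 29, 29, 29, 28, 29, 30, 27, 26, 25]
212 [29, 29, 29, 33, 31, 32, 31, 25, 15, 1, -6, -5, -6, -8, -7, -4, 9, 21, 28, 29, 27, 27, 25, 26, 25, 26]
214 [27, 26, 28, 28, 28, 28, 30, 27, 22, 5, -5, -8, -5, -6, -6, -5, 5, 14, 21, 26, 25, 24, 26, 23, 22, 22]
216 [24, 24, 24, 25, 26, 27, 27, 27, 20, 8, -3, -6, -4, -5, -7, -10, -8, 1, 18, 23, 25, 23, 22, 22, 22, 19]
218 [25, 26, 26, 26, 25, 22, 18, 9, 3, -2, -5, -5, -4, -3, -6, -6, -4, -1, 16, 21, 23, 19, 21, 19, 21, 22]
220 [30, 26, 25, 18, 9, 1, -5, -9, -8, -8, -5, -6, -4, -7, -9, -5, -6, 1, 13, 19, 17, 8, 4, 3, 3, 6]
15 [276.4418537  203.83462827]
20 [276.5880437 205.6627902]
25 [276.73329801 207.47926105]
40 [277.16353597 212.85963894]
50 [277.44584419 216.39011587]
59 [277.69689777 219.52976122]
[277.82249194 234.39969954] [ 0.36842834 -0.18708952] [-0.25267176 -0.23835818]
```

>>> drive_tool(
  plan=[
    [0, 0.036, 0, 0, 0, 0],
    [0, 0.036, -0.15, 0, 0, 0],
    [0, 0.036, -0.3, 0, 0, 0],
    [0, 0.036, -0.37, 0, 0, 0],
    [0, 0.036, -0.37, 0, 0, 0],
    [0, 0.036, -0.37, 0, 0, 0],
  ],
)

```text
time: 8.43
tool_pos: [537.5, 100.6, 130.6]
tool_rot: [3.141, 0.0, 1.723]
contact_force: [0.6, -0.4, -2.4]
gripper_width: 29.3
gripper_force: 20.0
```

```bash
python3 - <<'E'
from plant import bot, viewer
from h import *
q=bot.sense(); print(q["tool_pos"],q["contact_force"])
d=viewer.read_camera("scene"); np.savez("scene3.npz",**d)
cv2.imwrite("pics/c5.png",cv2.resize(d["img"][205:250,250:310,::-1],None,fx=12,fy=12,interpolation=2))
print(proj(d,q["tool_pos"]+[0,0,-59.6]))
E
```

```text
[537.45601746 100.57055364 130.55218212] [ 0.55845329 -0.40491595 -2.35198807]
[277.65456106 233.06065162]
```

View pics/c5.png

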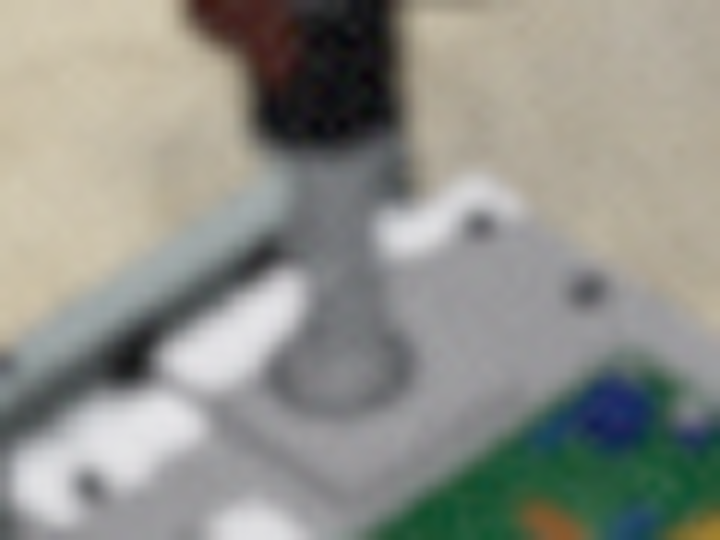

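The scene crop shows the nose hovering over the ring, about 0.5 px right of its centre (347 against 341 in the enlarged crop). I'll nudge it and lower gently.

>>> drive_tool(
  plan=[
    [-0.004, 0.007, 0, 0, 0, 0],
    [-0.004, 0.007, -0.01, 0, 0, 0],
    [-0.004, 0.007, -0.02, 0, 0, 0],
    [-0.004, 0.007, -0.03, 0, 0, 0],
    [-0.004, 0.007, -0.04, 0, 0, 0],
    [-0.004, 0.007, -0.05, 0, 0, 0],
    [-0.004, 0.007, -0.055, 0, 0, 0],
    [-0.004, 0.007, -0.055, 0, 0, 0],
  ],
)

```text
time: 9.48
tool_pos: [536.5, 101.3, 123.2]
tool_rot: [-3.141, 0.0, 1.723]
contact_force: [-0.8, 0.5, -1.9]
gripper_width: 29.0
gripper_force: 20.0
```

>>> drive_tool(
  plan=[
    [0, 0, -0.01, 0, 0, 0],
    [0, 0, -0.02, 0, 0, 0],
    [0, 0, -0.03, 0, 0, 0],
    [0, 0, -0.035, 0, 0, 0],
    [0, 0, -0.035, 0, 0, 0],
  ],
)

```text
time: 10.1
tool_pos: [536.6, 101.4, 119.1]
tool_rot: [-3.141, -0.0, 1.723]
contact_force: [-2.0, -0.9, -2.0]
gripper_width: 28.7
gripper_force: 20.0
```

>>> drive_tool(
  plan=[
    [-0.004, -0.001, 0, 0, 0, 0],
    [-0.004, -0.001, -0.008, 0, 0, 0],
    [-0.004, -0.001, -0.016, 0, 0, 0],
    [-0.004, -0.001, -0.025, 0, 0, 0],
    [-0.004, -0.001, -0.025, 0, 0, 0],
  ],
)

```text
time: 10.72
tool_pos: [536.3, 101.3, 116.1]
tool_rot: [-3.142, -0.0, 1.723]
contact_force: [-1.5, -0.3, -1.3]
gripper_width: 29.1
gripper_force: 20.0
```

>>> drive_tool(
  plan=[
    [-0.004, 0, 0, 0, 0, 0],
    [-0.004, 0, -0.008, 0, 0, 0],
    [-0.004, 0, -0.016, 0, 0, 0],
    [-0.004, 0, -0.025, 0, 0, 0],
    [-0.004, 0, -0.025, 0, 0, 0],
  ],
)

```text
time: 11.35
tool_pos: [535.8, 101.3, 113.1]
tool_rot: [3.142, 0.0, 1.723]
contact_force: [0.4, 0.3, -2.6]
gripper_width: 29.4
gripper_force: 20.0
```

>>> drive_tool(
  plan=[
    [0, 0, -0.004, 0, 0, 0],
    [0, 0, -0.008, 0, 0, 0],
    [0, 0, -0.011, 0, 0, 0],
    [0, 0, -0.011, 0, 0, 0],
  ],
)

```text
time: 11.85
tool_pos: [535.8, 101.3, 111.9]
tool_rot: [-3.142, 0.0, 1.723]
contact_force: [0.0, 0.3, -2.5]
gripper_width: 28.7
gripper_force: 20.0
```

>>> drive_tool(
  plan=[
    [0, 0, -0.003, 0, 0, 0],
    [0, 0, -0.003, 0, 0, 0],
    [0, 0, -0.003, 0, 0, 0],
  ],
)

```text
time: 12.22
tool_pos: [535.8, 101.3, 111.7]
tool_rot: [3.141, 0.0, 1.723]
contact_force: [-0.4, 1.1, -1.0]
gripper_width: 28.7
gripper_force: 20.0
```

>>> drive_tool(
  plan=[
    [0, 0, 0, 0, 0, 0],
    [0, 0, 0, 0, 0, 0],
    [0, 0, 0, 0, 0, 0],
    [0, 0, 0, 0, 0, 0],
  ],
  grip=0.3,
)

```text
time: 12.72
tool_pos: [535.9, 101.3, 111.7]
tool_rot: [3.141, -0.0, 1.723]
contact_force: [-0.1, -0.1, -0.3]
gripper_width: 56.8
gripper_force: 0.0
```

>>> drive_tool(
  plan=[
    [0, 0, 0.1, 0, 0, 0],
    [0, 0, 0.4, 0, 0, 0],
    [0, 0, 0.7, 0, 0, 0],
    [0, 0, 0.7, 0, 0, 0],
  ],
)

```text
time: 13.22
tool_pos: [537.4, 101.5, 200.3]
tool_rot: [3.134, 0.0, 1.723]
contact_force: [-0.0, 0.3, 0.4]
gripper_width: 57.2
gripper_force: 0.0
```

>>> drive_tool(
  plan=[
    [0.08, -0.5, 0, 0, 0, 0],
    [0.15, -1, 0, 0, 0, 0],
    [0.15, -1, 0, 0, 0, 0],
  ],
)

```text
time: 13.6
tool_pos: [553.6, -22.3, 194.2]
tool_rot: [-3.14, 0.0, 1.717]
contact_force: [0.0, 0.7, 0.4]
gripper_width: 57.2
gripper_force: 0.0
```

>>> drive_tool(
  plan=[
    [0.05, -0.3, 0, 0, 0, 0],
    [0.083, -0.533, -0.2, 0, 0, 0],
    [0.083, -0.533, -0.6, 0, 0, 0],
    [0.083, -0.533, -0.6, 0, 0, 0],
    [0.083, -0.533, -0.6, 0, 0, 0],
  ],
)

```text
time: 14.22
tool_pos: [564.1, -81.8, 125.0]
tool_rot: [3.14, 0.0, 1.724]
contact_force: [1.0, -0.8, 0.9]
gripper_width: 57.0
gripper_force: 0.0
```

```bash
python3 - <<'E'
from plant import bot, viewer
from h import *
q=bot.sense(); print(q["tool_pos"],q["contact_force"])
o=[]
for n,b in(("scene",(250,170,370,290)),("top",(265,200,395,320))):
    d=viewer.read_camera(n); np.savez(f"{n}4.npz",**d); x0,y0,x1,y1=b
    o.append(cv2.resize(d["img"][y0:y1,x0:x1,::-1],None,fx=3,fy=3,interpolation=2))
cv2.imwrite("pics/c6.png",np.hstack(o))
s,t=load("scene4.npz"),load("top4.npz")
a,b=cen(red(s),(262,180,292,220)),cen(red(t),(275,245,300,275));print(a,b,tri(s,a[0],t,b[0]))
E
```

```text
[564.12751392 -81.8384065  125.00614316] [ 0.98515873 -0.82837452  0.89039997]
(array([276.18181818, 206.63636364]), np.int32(33), array([274, 203,   6,   8])) (array([285.51515152, 260.60606061]), np.int32(33), array([283, 258,   6,   7])) (array([537.59855077,  99.33729408, 148.33038435]), np.float64(1.418822450297935))
```

View pics/c6.png

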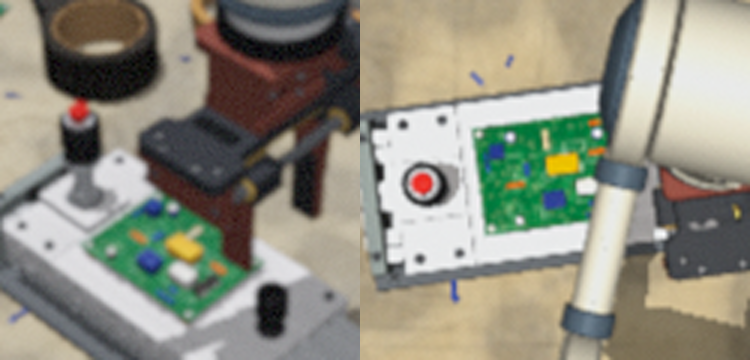

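The scene crop shows the pin standing in the bush with its button out (crop 80,108), and the knob under the fingers at (270,310). Next I go down and grip the knob lightly.

>>> drive_tool(
  plan=[
    [0, -0.004, -0.2, 0, 0, 0],
    [0, -0.004, -0.4, 0, 0, 0],
    [0, -0.004, -0.465, 0, 0, 0],
    [0, -0.004, -0.465, 0, 0, 0],
    [0, -0.004, -0.465, 0, 0, 0],
  ],
)

```text
time: 14.95
tool_pos: [564.6, -83.2, 69.6]
tool_rot: [3.139, 0.001, 1.723]
contact_force: [-0.2, -0.4, 0.2]
gripper_width: 57.5
gripper_force: 0.0
```

>>> drive_tool(
  plan=[
    [0, 0, 0, 0, 0, 0],
    [0, 0, 0, 0, 0, 0],
    [0, 0, 0, 0, 0, 0],
    [0, 0, 0, 0, 0, 0],
    [0, 0, 0, 0, 0, 0],
    [0, 0, 0, 0, 0, 0],
  ],
  grip=-1,
  newtons=7,
)

```text
time: 15.7
tool_pos: [562.7, -83.4, 67.7]
tool_rot: [-3.139, -0.0, 1.722]
contact_force: [-5.6, -0.4, 2.2]
gripper_width: 23.4
gripper_force: 7.0
```

>>> drive_tool(
  plan=[
    [-0.006, 0, 0, 0, 0, 0],
    [-0.012, 0, 0, 0, 0, 0],
    [-0.012, 0, 0, 0, 0, 0],
  ],
)

```text
time: 16.08
tool_pos: [562.7, -83.4, 67.8]
tool_rot: [3.141, 0.001, 1.723]
contact_force: [0.1, -2.2, 0.7]
gripper_width: 23.1
gripper_force: 7.0
```

>>> drive_tool(
  plan=[
    [0.0015, -0.01, 0, 0, 0, 0],
    [0.003, -0.02, 0, 0, 0, 0],
    [0.0045, -0.03, 0, 0, 0, 0],
    [0.006, -0.04, 0, 0, 0, 0],
    [0.0075, -0.05, 0, 0, 0, 0],
    [0.009, -0.06, 0, 0, 0, 0],
    [0.0105, -0.07, 0, 0, 0, 0],
    [0.012, -0.08, 0, 0, 0, 0],
    [0.0135, -0.09, 0, 0, 0, 0],
    [0.015, -0.1, 0, 0, 0, 0],
  ],
)

```text
time: 17.32
tool_pos: [564.4, -95.1, 67.8]
tool_rot: [3.141, -0.0, 1.723]
contact_force: [2.7, 5.4, -1.2]
gripper_width: 23.2
gripper_force: 7.0
```

```bash
cat > chk.py <<'E'
from plant import bot, viewer
from h import *
q=bot.sense(); print(q["time"],q["tool_pos"].round(1),q["contact_force"].round(1))
s,t=viewer.read_camera("scene"),viewer.read_camera("top")
a,b=cen(red(s),(262,180,325,250)),cen(red(t),(275,245,335,275));print(a,b,tri(s,a[0],t,b[0]))
E
python3 chk.py
```

```text
17.325 [564.4 -95.1  67.8] [ 2.7  5.4 -1.2]
(array([279.25, 209.75]), np.int32(20), array([277, 208,   5,   5])) (array([291.28125, 259.8125 ]), np.int32(32), array([289, 257,   6,   7])) (array([538.73125108,  88.0343795 , 146.64431204]), np.float64(0.4127814015457536))
```

>>> drive_tool(
  plan=[
    [0.003, -0.008, 0, 0, 0, 0],
    [0.0045, -0.016, 0, 0, 0, 0],
    [0.006, -0.024, 0, 0, 0, 0],
    [0.007, -0.032, 0, 0, 0, 0],
    [0.008, -0.04, 0, 0, 0, 0],
    [0.009, -0.048, 0, 0, 0, 0],
    [0.0105, -0.056, 0, 0, 0, 0],
    [0.0115, -0.064, 0, 0, 0, 0],
    [0.013, -0.072, 0, 0, 0, 0],
    [0.014, -0.08, 0, 0, 0, 0],
  ],
)

```text
time: 18.68
tool_pos: [565.9, -104.8, 67.8]
tool_rot: [3.141, -0.0, 1.723]
contact_force: [2.9, 4.3, -0.2]
gripper_width: 23.1
gripper_force: 7.0
```

```bash
python3 chk.py
```

```text
18.675 [ 565.9 -104.8   67.8] [ 2.9  4.3 -0.2]
(array([282.57692308, 211.53846154]), np.int32(26), array([280, 209,   6,   6])) (array([295.90909091, 259.45454545]), np.int32(33), array([293, 257,   7,   6])) (array([539.9658517 ,  78.17422858, 147.54659782]), np.float64(0.49135918732898315))
```

Still tracking (21 mm drawn, z unchanged, steady force). Continuing.

>>> drive_tool(
  plan=[
    [0.002, -0.008, 0, 0, 0, 0],
    [0.003, -0.016, 0, 0, 0, 0],
    [0.0045, -0.024, 0, 0, 0, 0],
    [0.006, -0.032, 0, 0, 0, 0],
    [0.007, -0.04, 0, 0, 0, 0],
    [0.008, -0.048, 0, 0, 0, 0],
    [0.009, -0.056, 0, 0, 0, 0],
    [0.0105, -0.064, 0, 0, 0, 0],
    [0.0115, -0.072, 0, 0, 0, 0],
    [0.0125, -0.08, 0, 0, 0, 0],
  ],
)

```text
time: 20.02
tool_pos: [567.4, -114.4, 67.8]
tool_rot: [3.141, -0.0, 1.723]
contact_force: [3.7, 4.0, 0.7]
gripper_width: 23.6
gripper_force: 7.0
```

```bash
python3 chk.py
```

```text
20.025 [ 567.4 -114.4   67.8] [3.7 4.  0.7]
(array([285.77777778, 213.66666667]), np.int32(27), array([283, 211,   6,   6])) (array([300.70588235, 258.5       ]), np.int32(34), array([298, 256,   7,   6])) (array([541.81611615,  68.48740727, 147.21169172]), np.float64(0.21712084664487577))
```

>>> drive_tool(
  plan=[
    [0.005, -0.008, 0, 0, 0, 0],
    [0.007, -0.016, 0, 0, 0, 0],
    [0.0085, -0.024, 0, 0, 0, 0],
    [0.0095, -0.032, 0, 0, 0, 0],
    [0.011, -0.04, 0, 0, 0, 0],
    [0.012, -0.048, 0, 0, 0, 0],
    [0.013, -0.056, 0, 0, 0, 0],
    [0.0145, -0.064, 0, 0, 0, 0],
    [0.0155, -0.072, 0, 0, 0, 0],
    [0.0165, -0.08, 0, 0, 0, 0],
  ],
)

```text
time: 21.38
tool_pos: [569.0, -124.2, 67.7]
tool_rot: [-3.141, 0.0, 1.723]
contact_force: [-3.5, 1.3, 2.9]
gripper_width: 23.4
gripper_force: 7.0
```

```bash
python3 chk.py
```

```text
21.375 [ 569.  -124.2   67.7] [-3.5  1.3  2.9]
(array([292.5862069 , 217.62068966]), np.int32(29), array([290, 215,   6,   6])) (array([309.42424242, 256.57575758]), np.int32(33), array([307, 254,   6,   6])) (array([546.26641362,  50.47407121, 146.10479719]), np.float64(0.0531606081322591))
```

```bash
python3 - <<'E'
from plant import bot, viewer
from h import *
o=[]
for n,b in(("scene",(255,190,355,290)),("top",(285,210,385,310))):
    d=viewer.read_camera(n); x0,y0,x1,y1=b
    o.append(cv2.resize(d["img"][y0:y1,x0:x1,::-1],None,fx=4,fy=4,interpolation=2))
cv2.imwrite("pics/c7.png",np.hstack(o))
E
python3 chk.py
```

```text
21.575 [ 569.  -124.3   67.7] [-5.3  0.7  2.4]
(array([293.10344828, 217.44827586]), np.int32(29), array([290, 215,   7,   6])) (array([309.34285714, 256.48571429]), np.int32(35), array([306, 253,   7,   7])) (array([546.88292618,  50.36306846, 146.26534614]), np.float64(1.0957030463572859))
```

View pics/c7.png

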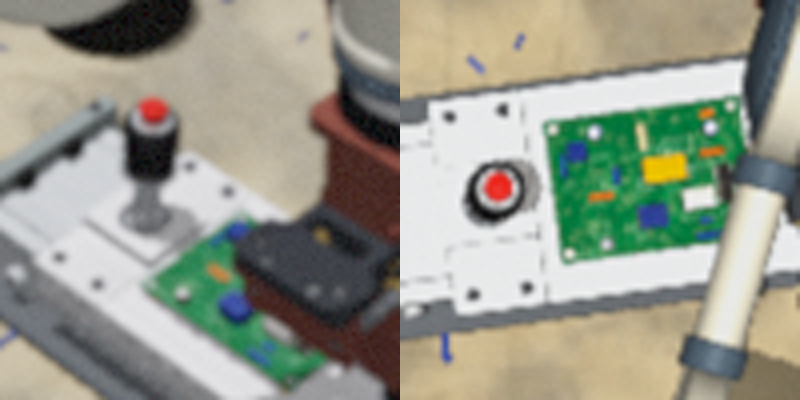

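The pin now leans slightly towards −y (button at crop 153,110 over the bush at 145,215), so its nose is probably meeting the bore's edge. Draw force is low, so I continue in smaller steps.

>>> drive_tool(
  plan=[
    [-0.005, -0.005, 0, 0, 0, 0],
    [-0.004, -0.01, 0, 0, 0, 0],
    [-0.003, -0.015, 0, 0, 0, 0],
    [-0.0025, -0.02, 0, 0, 0, 0],
    [-0.002, -0.025, 0, 0, 0, 0],
  ],
)

```text
time: 22.3
tool_pos: [569.3, -126.8, 67.7]
tool_rot: [3.141, -0.0, 1.723]
contact_force: [0.2, 2.6, 1.0]
gripper_width: 23.2
gripper_force: 7.0
```

```bash
python3 chk.py
```

```text
22.3 [ 569.3 -126.8   67.7] [0.2 2.6 1. ]
(array([289.06896552, 218.34482759]), np.int32(29), array([286, 216,   7,   6])) (array([306.53125, 258.3125 ]), np.int32(32), array([304, 255,   6,   7])) (array([542.29408545,  56.86794266, 141.93079642]), np.float64(1.10668425148322))
```

The pin dropped about 5 mm (button z 147→142). Drawing a little more until the carriage catches.

>>> drive_tool(
  plan=[
    [0.001, -0.004, 0, 0, 0, 0],
    [0.0015, -0.008, 0, 0, 0, 0],
    [0.002, -0.012, 0, 0, 0, 0],
    [0.003, -0.017, 0, 0, 0, 0],
  ],
)

```text
time: 22.9
tool_pos: [569.6, -128.2, 67.8]
tool_rot: [3.141, -0.001, 1.723]
contact_force: [0.7, 5.9, 1.0]
gripper_width: 23.6
gripper_force: 7.0
```

```bash
python3 chk.py
```

```text
22.9 [ 569.6 -128.2   67.8] [0.7 5.9 1. ]
(array([290.96428571, 219.39285714]), np.int32(28), array([288, 217,   6,   6])) (array([308.24242424, 257.90909091]), np.int32(33), array([306, 255,   6,   7])) (array([543.72165917,  53.07057353, 140.78875838]), np.float64(0.0013612262144143674))
```

>>> drive_tool(
  plan=[
    [0.001, -0.004, 0, 0, 0, 0],
    [0.0015, -0.008, 0, 0, 0, 0],
    [0.002, -0.012, 0, 0, 0, 0],
    [0.002, -0.012, 0, 0, 0, 0],
  ],
)

```text
time: 23.5
tool_pos: [569.6, -128.5, 67.7]
tool_rot: [3.141, -0.003, 1.724]
contact_force: [-0.3, 8.2, 1.9]
gripper_width: 23.2
gripper_force: 7.0
```

```bash
python3 chk.py
```

```text
23.5 [ 569.6 -128.5   67.7] [-0.3  8.2  1.9]
(array([291.24137931, 219.44827586]), np.int32(29), array([289, 217,   6,   6])) (array([308.41176471, 257.67647059]), np.int32(34), array([306, 255,   6,   7])) (array([544.20896117,  52.7417376 , 140.59978703]), np.float64(0.030032266476075084))
```

The carriage has caught: 8 N with no further motion. Relieving the pull, releasing the knob and rising.

>>> drive_tool(
  plan=[
    [-0.001, 0.008, 0, 0, 0, 0],
    [-0.003, 0.016, 0, 0, 0, 0],
    [-0.004, 0.024, 0, 0, 0, 0],
    [-0.004, 0.024, 0, 0, 0, 0],
  ],
)

```text
time: 24.1
tool_pos: [569.5, -128.1, 67.8]
tool_rot: [3.141, 0.001, 1.723]
contact_force: [4.4, 0.4, -1.9]
gripper_width: 23.4
gripper_force: 7.0
```

>>> drive_tool(
  plan=[
    [0, 0, 0, 0, 0, 0],
    [0, 0, 0, 0, 0, 0],
    [0, 0, 0, 0, 0, 0],
    [0, 0, 0, 0, 0, 0],
  ],
  grip=0.3,
)

```text
time: 24.6
tool_pos: [569.0, -127.7, 67.8]
tool_rot: [-3.141, 0.0, 1.723]
contact_force: [0.1, 1.4, -0.9]
gripper_width: 56.4
gripper_force: 0.0
```

>>> drive_tool(
  plan=[
    [0, 0, 0.1, 0, 0, 0],
    [0, 0, 0.4, 0, 0, 0],
    [0, 0, 0.7, 0, 0, 0],
    [0, 0, 1, 0, 0, 0],
    [0, 0, 1, 0, 0, 0],
  ],
)

```text
time: 25.22
tool_pos: [570.7, -128.0, 192.8]
tool_rot: [3.134, 0.003, 1.723]
contact_force: [0.4, 0.9, -0.4]
gripper_width: 57.2
gripper_force: 0.0
```

>>> drive_tool(
  plan=[
    [0, 0, 0, 0, 0, 0],
    [0, 0, 0, 0, 0, 0],
    [0, 0, 0, 0, 0, 0],
    [0, 0, 0, 0, 0, 0],
    [0, 0, 0, 0, 0, 0],
    [0, 0, 0, 0, 0, 0],
  ],
  grip=-1,
)

```text
time: 25.98
tool_pos: [569.2, -127.6, 187.7]
tool_rot: [-3.142, -0.0, 1.723]
contact_force: [0.0, -0.3, -0.3]
gripper_width: 1.7
gripper_force: 0.0
```

```bash
python3 chk.py
```

```text
25.975 [ 569.2 -127.6  187.7] [ 0.  -0.3 -0.3]
(array([290.89655172, 219.27586207]), np.int32(29), array([288, 217,   6,   6])) (array([307.91666667, 257.97222222]), np.int32(36), array([305, 255,   7,   7])) (array([543.73797878,  53.65453888, 140.68310963]), np.float64(0.3622853738645056))
```

>>> drive_tool(
  plan=[
    [-0.07, 0.5, 0, 0, 0, 0],
    [-0.14, 1, 0, 0, 0, 0],
    [-0.14, 1, 0, 0, 0, 0],
  ],
)

```text
time: 26.45
tool_pos: [552.0, -4.0, 188.3]
tool_rot: [3.141, -0.001, 1.728]
contact_force: [1.3, 0.0, 0.6]
gripper_width: 0.6
gripper_force: 0.0
```

>>> drive_tool(
  plan=[
    [-0.05, 0.3, 0, 0, 0, 0],
    [-0.085, 0.53, 0, 0, 0, 0],
    [-0.085, 0.53, -0.1, 0, 0, 0],
    [-0.085, 0.53, -0.2, 0, 0, 0],
    [-0.085, 0.53, -0.27, 0, 0, 0],
    [-0.085, 0.53, -0.27, 0, 0, 0],
    [-0.085, 0.53, -0.27, 0, 0, 0],
  ],
)

```text
time: 27.32
tool_pos: [542.3, 55.5, 155.6]
tool_rot: [3.141, 0.0, 1.722]
contact_force: [0.7, -0.7, -0.0]
gripper_width: 0.4
gripper_force: 0.0
```

>>> drive_tool(
  plan=[
    [0, 0, -0.01, 0, 0, 0],
    [0, 0, -0.02, 0, 0, 0],
    [0, 0, -0.03, 0, 0, 0],
    [0, 0, -0.04, 0, 0, 0],
    [0, 0, -0.05, 0, 0, 0],
    [0, 0, -0.06, 0, 0, 0],
    [0, 0, -0.07, 0, 0, 0],
    [0, 0, -0.07, 0, 0, 0],
  ],
)

```text
time: 28.32
tool_pos: [542.1, 56.0, 146.8]
tool_rot: [-3.141, -0.0, 1.723]
contact_force: [0.2, -0.7, -0.0]
gripper_width: 0.3
gripper_force: 0.0
```

>>> drive_tool(
  plan=[
    [0, 0, -0.006, 0, 0, 0],
    [0, 0, -0.012, 0, 0, 0],
    [0, 0, -0.018, 0, 0, 0],
    [0, 0, -0.024, 0, 0, 0],
    [0, 0, -0.03, 0, 0, 0],
    [0, 0, -0.03, 0, 0, 0],
  ],
)

```text
time: 29.08
tool_pos: [542.1, 56.0, 143.2]
tool_rot: [-3.141, -0.0, 1.723]
contact_force: [-0.6, -0.3, 0.3]
gripper_width: 0.6
gripper_force: 0.0
```

```bash
python3 - <<'E'
from plant import bot, viewer
from h import *
q=bot.sense(); print(q["tool_pos"],q["contact_force"])
d=viewer.read_camera("scene"); np.savez("s8.npz",**d)
print(cen(red(d),(275,200,305,240)))
print("tcp",proj(d,q["tool_pos"]),"btn149",proj(d,[542.1,56,146]),"tip corners",proj(d,q["tool_pos"]+[13,2,0]),proj(d,q["tool_pos"]+[-13,-2,0]))
i=d["img"][195:250,265:325]
for v in range(200,250,3): print(v,' '.join(f"{r:3d},{g:3d},{b:3d}" for r,g,b in d["img"][v,278:304:2]))
E
```

```text
[542.08132047  56.02881619 143.2366352 ] [-0.60418824 -0.30102876  0.29445897]
(array([290.80952381, 219.85714286]), np.int32(42), array([288, 217,   7,   7]))
tcp [289.45419344 218.09847397] btn149 [289.41094762 217.10300064] tip corners [293.93658652 215.11079695] [284.91139212 221.12640877]
200  17, 17,  9  13,  7, 10  49, 28, 25  66, 36, 34  65, 38, 32  67, 36, 39  70, 41, 39  60, 36, 37  68, 37, 34  69, 49, 43  96, 91, 81 133,127,111 164,156,143
203  88, 80, 66  84, 79, 67  71, 61, 50  61, 31, 26  65, 37, 32  64, 31, 30  71, 32, 31  61, 35, 32  63, 34, 29 112, 99, 85 167,159,143 176,171,153 180,173,156
206 197,189,166 199,190,167 173,163,142  84, 62, 52  64, 32, 33  66, 37, 31  70, 38, 37  59, 30, 29  66, 41, 40 121,106, 92 175,168,149 179,172,157 180,174,159
209 182,172,149 179,168,148 163,150,133 110, 95, 80  71, 50, 40  66, 34, 32  72, 43, 35  59, 33, 22  61, 38, 31 126,112,100 171,163,147 174,168,153 178,171,157
212 181,171,150 180,171,153 177,166,146 174,165,145 165,157,140 128,117,102  86, 65, 55 104, 89, 78 153,146,129 169,162,146 175,169,154 177,170,153 176,169,153
215 1
[... 1214 characters left out ...]
  58, 61, 63  91, 94, 96 136,137,138 152,150,153 151,150,153
239 204,208,211 205,208,212 208,211,215 214,216,219 220,219,222 188,188,190 113,116,119 111,113,116 115,117,121 141,140,144 153,153,156 152,152,154 151,151,153
242 209,210,213 216,217,219 219,219,221 220,220,222 201,201,204 142,142,145 103,106,111 114,112,118 108,109,112 103,104,107 134,135,137 150,150,153 152,154,155
245 193,192,196 202,201,204 179,177,181 160,160,163 109,111,114 105,107,109 118,119,123 113,118,120 122,124,126 114,115,120 110,112,115 148,150,151 157,157,159
248 209,209,212 166,166,170 138,139,142 148,148,151 143,140,146 111,113,116 105,104,111 101,104,108 107,109,112 121,121,125 149,149,151 152,152,155 146,147,148
```

No contact yet. The pixels show a gap between the fingertips (ending at v≈213) and the button (from v≈217), so I continue slowly by feel.

>>> drive_tool(
  plan=[
    [0, 0, -0.007, 0, 0, 0],
    [0, 0, -0.014, 0, 0, 0],
    [0, 0, -0.021, 0, 0, 0],
    [0, 0, -0.028, 0, 0, 0],
    [0, 0, -0.028, 0, 0, 0],
  ],
)

```text
time: 29.75
tool_pos: [542.1, 56.0, 139.9]
tool_rot: [-3.141, -0.0, 1.723]
contact_force: [-0.0, 0.5, 0.1]
gripper_width: 0.7
gripper_force: 0.0
```

```bash
python3 - <<'E'
from plant import bot, viewer
from h import *
q=bot.sense(); print(q["tool_pos"],q["contact_force"])
d=viewer.read_camera("scene"); t=viewer.read_camera("top")
print(cen(red(d),(275,200,305,240)))
for v in range(207,226,2): print(v,' '.join(f"{r:3d},{g:3d},{b:3d}" for r,g,b in d["img"][v,280:302:2]))
cv2.imwrite("pics/c8.png",np.hstack([cv2.resize(x["img"][y:y+60,u:u+50,::-1],None,fx=8,fy=8,interpolation=2) for x,u,y in((d,265,190),(t,285,225))]))
E
```

```text
[542.07170312  56.0210625  139.87527025] [-0.02433583  0.5448766   0.08360711]
(array([291.08888889, 219.48888889]), np.int32(45), array([288, 216,   8,   8]))
207 192,183,161 169,159,140  83, 60, 55  64, 28, 27  65, 36, 31  74, 43, 37  64, 42, 37  62, 37, 34 122,106, 94 175,168,151 178,173,157
209 179,168,147 160,151,130  90, 70, 59  66, 37, 36  69, 39, 38  66, 33, 28  63, 37, 33  59, 32, 33 115, 99, 87 171,163,147 177,171,155
211 180,170,149 175,165,145 149,139,120 101, 82, 71  70, 43, 37  64, 31, 30  67, 42, 36  72, 54, 47 123,110,100 173,166,150 179,172,155
213 174,170,156 177,171,157 175,165,148 161,153,136 125,115, 99  75, 51, 42 101, 88, 77 152,145,131 168,158,143 174,167,150 177,171,154
215 147,154,153 158,164,162 166,161,149 176,167,150 162,150,136 134, 94, 81 147,115,104 170,160,145 175,167,150 173,166,149 173,166,149
217 123,132,132 119,128,128 140,136,126 170,162,148 152,106, 94 144, 45, 36 147, 49, 42 147,109, 98 165,156,141 171,163,146 171,163,147
219  92, 99,101  78, 82, 83 109,107, 99 126,115,108 140, 63, 61 149, 24, 23 149, 35, 29 131, 68, 67 118,110,101 162,155,137 175,168,152
221  82, 89, 89 108,111,115  70, 74, 75  93, 88, 93 119, 73, 73 131, 31, 33 132, 36, 36 120, 85, 88  86, 86, 89 133,126,113 176,170,154
223 154,156,158 194,195,199 129,132,135  57, 57, 58 110, 95, 98 116, 76, 80 115, 80, 82 105, 97,100  47, 43, 50 108,101, 88 176,169,150
225 193,196,200 204,206,210 151,152,157  23, 28, 27  37, 40, 39  58, 55, 58  58, 58, 57  34, 36, 38  10, 10, 14 107,102, 89 177,169,152
```

The tips are now almost at the button (v 214 against 216). Continuing.

>>> drive_tool(
  plan=[
    [0, 0, -0.007, 0, 0, 0],
    [0, 0, -0.014, 0, 0, 0],
    [0, 0, -0.021, 0, 0, 0],
    [0, 0, -0.028, 0, 0, 0],
    [0, 0, -0.028, 0, 0, 0],
  ],
)

```text
time: 30.48
tool_pos: [542.1, 56.0, 136.5]
tool_rot: [-3.141, -0.0, 1.723]
contact_force: [0.1, 0.2, -0.3]
gripper_width: 0.3
gripper_force: 0.0
```

```bash
python3 - <<'E'
from plant import bot, viewer
from h import *
d=viewer.read_camera("scene"); t=viewer.read_camera("top")
print(cen(red(d),(275,200,305,240)))
cv2.imwrite("pics/c9.png",np.hstack([cv2.resize(x["img"][y:y+66,u:u+50,::-1],None,fx=8,fy=8,interpolation=2) for x,u,y in((d,265,185),(t,285,225))]))
E
```

```text
(array([290.74468085, 219.42553191]), np.int32(47), array([288, 215,   7,   9]))
```

View pics/c9.png

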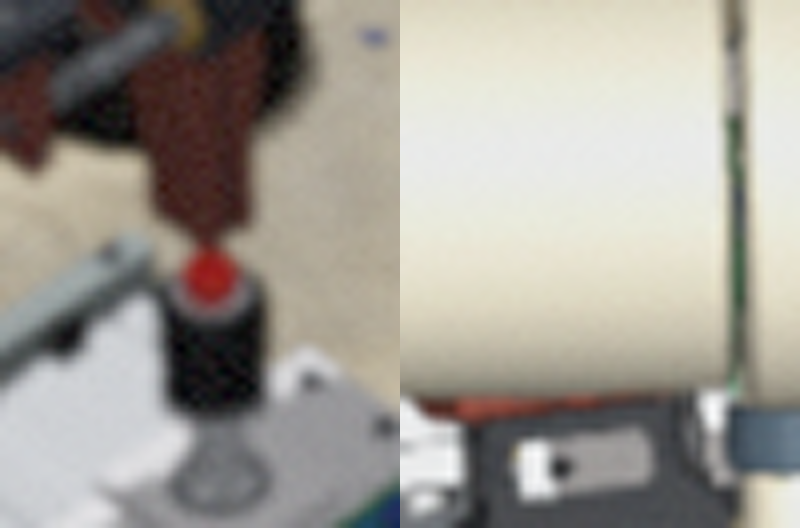

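The crop shows the fingertip's near corner at scene (291,216), right at or just behind the red button (291,219). Checking fingertip and button with depth.

```bash
python3 - <<'E'
from plant import bot, viewer
from h import *
d=viewer.read_camera("scene"); print(bot.sense()["tool_pos"])
def P(u,v):
    c,r=ray(d,(u,v)); return (c+r*d["z_map"][v,u]).round(1)
for p in[(290,190),(287,200),(290,200),(294,200),(286,208),(290,208),(294,208),(289,212),(291,213),(290,214),(291,217),(291,219),(290,221),(291,230),(287,230),(294,230),(292,246),(280,240)]: print(p,P(*p))
E
```

```text
[542.13963164  56.02842949 136.66652995]
(290, 190) [522.7  18.9 249.3]
(287, 200) [532.2  46.  203.1]
(290, 200) [535.3  39.9 205.5]
(294, 200) [547.7  44.1 196.6]
(286, 208) [535.1  56.1 174.3]
(290, 208) [536.   42.6 182.6]
(294, 208) [546.4  43.6 176.7]
(289, 212) [534.4  44.7 171.5]
(291, 213) [537.7  42.5 168.6]
(290, 214) [535.1  42.4 167.3]
(291, 217) [544.4  53.5 146.7]
(291, 219) [540.5  48.  147.1]
(290, 221) [536.7  46.3 144.8]
(291, 230) [534.6  41.4 124.3]
(287, 230) [529.2  48.5 122.2]
(294, 230) [538.2  35.5 126.4]
(292, 246) [538.3  46.7  71.2]
(280, 240) [539.6  96.5  51.3]
```

Depth puts the shut fingertips at z≈166 and the button top at ≈147, so the tips sit well above the nominal TCP when shut. I keep descending by feel.

>>> drive_tool(
  plan=[
    [0, 0, -0.01, 0, 0, 0],
    [0, 0, -0.02, 0, 0, 0],
    [0, 0, -0.03, 0, 0, 0],
    [0, 0, -0.04, 0, 0, 0],
    [0, 0, -0.05, 0, 0, 0],
    [0, 0, -0.06, 0, 0, 0],
    [0, 0, -0.06, 0, 0, 0],
  ],
)

```text
time: 31.5
tool_pos: [542.1, 56.0, 129.3]
tool_rot: [-3.141, -0.0, 1.723]
contact_force: [0.4, -0.4, 0.2]
gripper_width: 0.6
gripper_force: 0.0
```

```bash
cat > c2.py <<'E'
from plant import bot, viewer
from h import *
d=viewer.read_camera("scene"); q=bot.sense(); print(q["tool_pos"].round(1),q["contact_force"].round(1))
def P(u,v):
    c,r=ray(d,(u,v)); return (c+r*d["z_map"][v,u]).round(1)
print(cen(red(d),(275,200,305,245)))
for v in range(206,236,2): print(v,P(291,v),d["img"][v,291])
E
python3 c2.py
```

```text
[542.1  56.  129.4] [-0.8  0.3 -0.1]
(array([290.83333333, 220.13888889]), np.int32(36), array([288, 217,   7,   7]))
206 [538.4  42.1 187. ] [73 44 42]
208 [537.   40.4 183.6] [72 41 37]
210 [538.3  42.8 176.1] [66 38 36]
212 [537.2  41.5 172.2] [70 41 38]
214 [536.   40.1 168.4] [74 40 39]
216 [536.3  41.  162.2] [68 39 30]
218 [535.8  40.6 157.4] [104  34  27]
220 [537.5  43.7 148.9] [146  38  34]
222 [536.3  42.2 145.1] [125  51  51]
224 [537.5  44.5 137.3] [98 84 86]
226 [533.9  39.5 137.2] [31 31 35]
228 [533.   38.5 132.8] [22 23 19]
230 [534.7  41.5 124.1] [ 8 15 15]
232 [533.2  39.7 120.6] [24 25 25]
234 [533.8  41.1 113.5] [20 15 12]
```

>>> drive_tool(
  plan=[
    [0, 0, -0.007, 0, 0, 0],
    [0, 0, -0.014, 0, 0, 0],
    [0, 0, -0.021, 0, 0, 0],
    [0, 0, -0.028, 0, 0, 0],
    [0, 0, -0.035, 0, 0, 0],
    [0, 0, -0.042, 0, 0, 0],
    [0, 0, -0.042, 0, 0, 0],
  ],
)

```text
time: 32.42
tool_pos: [542.3, 56.0, 124.7]
tool_rot: [3.141, 0.0, 1.723]
contact_force: [0.8, -0.1, 2.8]
gripper_width: 0.6
gripper_force: 1.3
```

Contact at TCP z ≈ 125. Pressing gently.

>>> drive_tool(
  plan=[
    [0, 0, -0.006, 0, 0, 0],
    [0, 0, -0.012, 0, 0, 0],
    [0, 0, -0.018, 0, 0, 0],
    [0, 0, -0.024, 0, 0, 0],
    [0, 0, -0.03, 0, 0, 0],
    [0, 0, -0.03, 0, 0, 0],
  ],
)

```text
time: 33.17
tool_pos: [542.0, 56.0, 120.4]
tool_rot: [-3.141, -0.0, 1.723]
contact_force: [-0.3, 0.0, 1.7]
gripper_width: 0.6
gripper_force: 0.6
```

>>> drive_tool(
  plan=[
    [0, 0, -0.006, 0, 0, 0],
    [0, 0, -0.012, 0, 0, 0],
    [0, 0, -0.018, 0, 0, 0],
    [0, 0, -0.024, 0, 0, 0],
    [0, 0, -0.024, 0, 0, 0],
  ],
)

```text
time: 33.8
tool_pos: [542.1, 56.0, 117.7]
tool_rot: [-3.141, -0.0, 1.723]
contact_force: [0.6, 0.0, 0.9]
gripper_width: 0.4
gripper_force: 0.4
```

```bash
python3 c2.py
```

```text
[542.1  56.  117.8] [-0.3 -1.5  0.6]
(array([290.83333333, 223.22222222]), np.int32(18), array([288, 222,   7,   4]))
206 [537.9  41.4 187.7] [69 42 38]
208 [538.5  42.7 181.4] [71 45 38]
210 [538.1  42.6 176.3] [67 36 27]
212 [538.3  43.3 170.4] [76 46 43]
214 [537.1  41.8 166.7] [70 40 32]
216 [536.9  41.9 161.3] [74 44 39]
218 [536.1  41.1 156.9] [71 40 35]
220 [537.7  43.9 148.6] [72 44 38]
222 [537.4  43.9 143.3] [93 38 34]
224 [538.8  46.4 135.2] [124  61  62]
226 [537.2  44.4 132. ] [112 101 103]
228 [533.5  39.2 132. ] [34 38 35]
230 [532.1  37.5 128.4] [22 21 27]
232 [532.7  39.  121.3] [23 25 24]
234 [532.6  39.2 115.5] [20 19 19]
```

The pin is following down (button held in by the bore). Continuing.

>>> drive_tool(
  plan=[
    [0, 0, -0.008, 0, 0, 0],
    [0, 0, -0.016, 0, 0, 0],
    [0, 0, -0.024, 0, 0, 0],
    [0, 0, -0.032, 0, 0, 0],
    [0, 0, -0.04, 0, 0, 0],
    [0, 0, -0.04, 0, 0, 0],
  ],
)

```text
time: 34.6
tool_pos: [542.1, 56.0, 113.0]
tool_rot: [-3.141, -0.0, 1.723]
contact_force: [-0.0, -0.2, 1.6]
gripper_width: 0.5
gripper_force: 0.4
```

```bash
python3 c2.py
```

```text
[542.1  56.  113. ] [0.  0.7 0.7]
(array([291.        , 225.11764706]), np.int32(17), array([288, 223,   7,   5]))
206 [538.8  42.8 186.3] [74 45 42]
208 [537.9  41.8 182.2] [73 43 39]
210 [537.5  41.6 177.3] [70 37 37]
212 [536.7  40.8 172.9] [75 45 36]
214 [536.1  40.3 168.3] [69 34 32]
216 [537.7  43.2 160. ] [69 37 34]
218 [537.1  42.7 155.3] [74 39 37]
220 [537.8  44.1 148.5] [75 48 44]
222 [537.5  44.  143.2] [68 36 28]
224 [536.2  42.5 139.4] [100  32  27]
226 [536.7  43.7 132.7] [123  61  58]
228 [537.   44.5 126.3] [92 80 83]
230 [534.3  40.9 124.7] [32 34 37]
232 [532.3  38.2 122.1] [11 16 15]
234 [533.   39.8 114.9] [17 19 15]
```

>>> drive_tool(
  plan=[
    [0, 0, -0.008, 0, 0, 0],
    [0, 0, -0.016, 0, 0, 0],
    [0, 0, -0.024, 0, 0, 0],
    [0, 0, -0.032, 0, 0, 0],
    [0, 0, -0.04, 0, 0, 0],
    [0, 0, -0.048, 0, 0, 0],
    [0, 0, -0.056, 0, 0, 0],
    [0, 0, -0.056, 0, 0, 0],
  ],
)

```text
time: 35.65
tool_pos: [541.9, 56.1, 105.9]
tool_rot: [-3.141, -0.0, 1.723]
contact_force: [0.1, 0.2, -0.4]
gripper_width: 0.2
gripper_force: 0.0
```

```bash
python3 c2.py
```

```text
[541.9  56.  106. ] [-0.4 -0.8  0.3]
(array([292.61290323, 228.09677419]), np.int32(31), array([289, 225,   8,   7]))
206 [537.4  40.6 188.5] [70 36 34]
208 [538.9  43.2 180.8] [71 37 37]
210 [537.6  41.7 177.1] [70 38 33]
212 [538.6  43.6 170.1] [75 42 42]
214 [538.1  43.3 165.2] [74 39 34]
216 [536.6  41.4 161.9] [72 41 39]
218 [536.5  41.6 156.3] [72 40 38]
220 [535.9  41.3 151.4] [79 46 45]
222 [535.5  41.1 146.3] [70 36 30]
224 [536.9  43.6 138.3] [69 37 34]
226 [537.   44.1 132.2] [86 39 31]
228 [538.9  47.4 123.2] [140  39  38]
230 [537.6  45.9 119.3] [132  76  79]
232 [534.8  42.1 117.9] [100  89  92]
234 [532.6  39.2 115.6] [36 31 36]
```

>>> drive_tool(
  plan=[
    [0, 0, -0.007, 0, 0, 0],
    [0, 0, -0.014, 0, 0, 0],
    [0, 0, -0.021, 0, 0, 0],
    [0, 0, -0.028, 0, 0, 0],
    [0, 0, -0.028, 0, 0, 0],
  ],
)

```text
time: 36.33
tool_pos: [542.2, 56.1, 103.1]
tool_rot: [3.141, -0.0, 1.723]
contact_force: [0.1, 0.8, 0.6]
gripper_width: 0.5
gripper_force: 0.2
```

```bash
python3 c2.py
```

```text
[542.1  56.1 103.1] [-0.   0.8 -0.5]
(array([292.81818182, 228.36363636]), np.int32(22), array([289, 226,   8,   5]))
206 [523.5  19.7 209.2] [54 37 35]
208 [539.3  44.  180.1] [71 33 32]
210 [537.8  42.1 176.8] [69 37 31]
212 [536.6  40.7 173. ] [66 30 29]
214 [537.1  41.8 166.7] [72 42 32]
216 [536.5  41.2 162. ] [68 32 27]
218 [537.2  42.8 155.2] [72 39 33]
220 [536.4  42.  150.6] [73 41 36]
222 [534.7  39.8 147.6] [70 39 37]
224 [537.   43.7 138.1] [72 42 37]
226 [535.4  41.8 134.8] [74 40 36]
228 [536.3  43.5 127.4] [119  33  31]
230 [537.2  45.4 119.9] [130  67  65]
232 [535.6  43.3 116.6] [104  99 100]
234 [532.8  39.6 115.2] [30 31 32]
```

Contact is resuming. Continuing down.

>>> drive_tool(
  plan=[
    [0, 0, -0.007, 0, 0, 0],
    [0, 0, -0.014, 0, 0, 0],
    [0, 0, -0.021, 0, 0, 0],
    [0, 0, -0.028, 0, 0, 0],
    [0, 0, -0.028, 0, 0, 0],
  ],
)

```text
time: 37.0
tool_pos: [542.1, 56.1, 99.5]
tool_rot: [-3.141, -0.0, 1.723]
contact_force: [0.1, 0.5, 1.6]
gripper_width: 0.7
gripper_force: 0.6
```

>>> drive_tool(
  plan=[
    [0, 0, -0.007, 0, 0, 0],
    [0, 0, -0.014, 0, 0, 0],
    [0, 0, -0.021, 0, 0, 0],
    [0, 0, -0.028, 0, 0, 0],
    [0, 0, -0.028, 0, 0, 0],
  ],
)

```text
time: 37.62
tool_pos: [542.1, 56.0, 96.1]
tool_rot: [-3.141, -0.0, 1.723]
contact_force: [0.2, 1.1, 1.4]
gripper_width: 0.3
gripper_force: 0.5
```

```bash
python3 c2.py | head -2
```

```text
[542.1  56.1  96.1] [0.5 0.4 1. ]
(array([293.09090909, 230.95454545]), np.int32(22), array([290, 229,   7,   5]))
```

>>> drive_tool(
  plan=[
    [0, 0, -0.007, 0, 0, 0],
    [0, 0, -0.014, 0, 0, 0],
    [0, 0, -0.021, 0, 0, 0],
    [0, 0, -0.028, 0, 0, 0],
    [0, 0, -0.028, 0, 0, 0],
  ],
)

```text
time: 38.3
tool_pos: [542.1, 55.9, 93.2]
tool_rot: [3.141, 0.0, 1.723]
contact_force: [-1.7, 0.2, 2.5]
gripper_width: 0.6
gripper_force: 1.2
```

```bash
python3 c2.py
```

```text
[542.1  55.9  93.2] [-0.7 -0.6  2.7]
(array([290.35, 232.35]), np.int32(20), array([288, 230,   7,   5]))
206 [521.4  16.6 212.3] [66 56 37]
208 [522.7  18.8 205.1] [39 39 36]
210 [522.3  18.7 200.3] [57 33 36]
212 [536.5  40.4 173.3] [71 41 37]
214 [536.7  41.2 167.3] [73 41 37]
216 [536.9  41.8 161.4] [74 38 34]
218 [535.6  40.3 157.7] [74 41 35]
220 [535.2  40.2 152.6] [73 39 34]
222 [536.7  42.9 144.4] [72 40 34]
224 [536.1  42.3 139.6] [69 43 36]
226 [536.8  43.9 132.5] [73 42 40]
228 [535.5  42.2 128.8] [71 45 38]
230 [535.8  43.2 122.3] [86 42 34]
232 [538.8  48.1 111.3] [117  31  32]
234 [539.   48.9 104.9] [122  82  82]
```

>>> drive_tool(
  plan=[
    [0, 0, -0.006, 0, 0, 0],
    [0, 0, -0.012, 0, 0, 0],
    [0, 0, -0.018, 0, 0, 0],
    [0, 0, -0.018, 0, 0, 0],
  ],
)

```text
time: 38.85
tool_pos: [542.2, 56.0, 91.0]
tool_rot: [3.141, 0.0, 1.723]
contact_force: [-2.3, -0.4, 4.6]
gripper_width: -0.1
gripper_force: 2.1
```

>>> drive_tool(
  plan=[
    [0, 0, -0.006, 0, 0, 0],
    [0, 0, -0.012, 0, 0, 0],
    [0, 0, -0.018, 0, 0, 0],
    [0, 0, -0.018, 0, 0, 0],
  ],
)

```text
time: 39.35
tool_pos: [542.2, 56.0, 89.0]
tool_rot: [3.141, 0.0, 1.723]
contact_force: [-2.4, -0.4, 6.1]
gripper_width: 0.6
gripper_force: 3.0
```

```bash
python3 c2.py|tail -9; 
```

```text
218 [535.9  40.9 157.1] [74 43 36]
220 [536.9  42.8 149.9] [72 37 38]
222 [536.6  42.6 144.6] [72 39 33]
224 [536.8  43.4 138.5] [72 42 40]
226 [535.8  42.3 134.2] [71 36 32]
228 [536.4  43.7 127.2] [72 44 38]
230 [535.7  43.  122.5] [66 28 22]
232 [538.9  48.3 111.1] [93 43 38]
234 [537.2  46.3 107.7] [122  91  94]
```

>>> drive_tool(
  plan=[
    [0, 0, -0.005, 0, 0, 0],
    [0, 0, -0.01, 0, 0, 0],
    [0, 0, -0.015, 0, 0, 0],
    [0, 0, -0.015, 0, 0, 0],
  ],
)

```text
time: 39.9
tool_pos: [542.4, 56.0, 88.0]
tool_rot: [3.14, 0.0, 1.723]
contact_force: [-2.6, -1.0, 8.7]
gripper_width: 0.4
gripper_force: 4.3
```

>>> drive_tool(
  plan=[
    [0, 0, -0.004, 0, 0, 0],
    [0, 0, -0.008, 0, 0, 0],
    [0, 0, -0.008, 0, 0, 0],
    [0, 0, -0.008, 0, 0, 0],
  ],
)

```text
time: 40.4
tool_pos: [542.6, 56.0, 87.9]
tool_rot: [3.139, 0.0, 1.723]
contact_force: [-4.0, -1.5, 11.8]
gripper_width: 0.5
gripper_force: 5.9
```

```bash
python3 - <<'E'
from plant import bot, viewer
from h import *
d=viewer.read_camera("scene"); q=bot.sense(); print(q["tool_pos"].round(1),q["contact_force"].round(1))
z=d["z_map"]
for v in range(234,256,1): 
    c,r=ray(d,(291,v)); print(v,(c+r*z[v,291]).round(1),d["img"][v,291])
E
```

```text
[542.6  56.   87.9] [-4.4 -1.1 12.8]
234 [538.   47.5 106.4] [110  85  88]
235 [535.9  44.5 106.9] [89 79 84]
236 [536.3  45.3 103.2] [56 53 52]
237 [534.2  42.3 103.7] [37 35 40]
238 [534.   42.2 100.9] [26 28 26]
239 [534.9  43.8  96.3] [16 17 15]
240 [534.6  43.7  93.6] [25 30 29]
241 [535.9  45.8  88.4] [35 33 32]
242 [532.5  40.8  91.1] [22 24 27]
243 [533.   41.9  87. ] [27 27 24]
244 [533.1  42.2  83.8] [22 25 25]
245 [533.9  43.6  79.2] [18 13 25]
246 [536.7  48.1  71.1] [36 37 39]
247 [533.6  43.7  73.3] [59 58 63]
248 [ 105.3 -610.9  833. ] [ 99 100 103]
249 [531.4  40.8  70.8] [131 132 135]
250 [531.3  40.9  67.8] [153 151 156]
251 [530.7  40.2  65.6] [158 157 159]
252 [528.5  37.   66.4] [155 155 157]
253 [526.1  33.6  67.4] [149 150 150]
254 [523.3  29.6  69.3] [144 143 146]
255 [523.7  30.4  65.4] [137 136 137]
```

Firm stop at 12 N. Lifting off to let the button spring out, then checking.

>>> drive_tool(
  plan=[
    [0, 0, 0.02, 0, 0, 0],
    [0, 0, 0.05, 0, 0, 0],
    [0, 0, 0.1, 0, 0, 0],
    [0, 0, 0.5, 0, 0, 0],
    [0, 0, 0.9, 0, 0, 0],
  ],
)

```text
time: 41.08
tool_pos: [541.6, 56.2, 193.7]
tool_rot: [-3.139, -0.001, 1.723]
contact_force: [1.2, 0.4, -0.0]
gripper_width: 0.7
gripper_force: 0.0
```

>>> drive_tool(
  plan=[
    [0.1, -0.5, 0, 0, 0, 0],
    [0.1, -1, 0, 0, 0, 0],
    [0.1, -1, 0, 0, 0, 0],
    [0.1, -1, 0, 0, 0, 0],
  ],
)

```text
time: 41.58
tool_pos: [554.1, -63.6, 193.2]
tool_rot: [-3.141, -0.001, 1.722]
contact_force: [-0.2, 0.3, 0.7]
gripper_width: 0.4
gripper_force: 0.0
```

```bash
python3 chk.py; python3 - <<'E'
from plant import viewer
from h import *
for n,b,z0 in(("scene",(288,225,298,252),0),("top",(300,250,318,268),0)):
    d=viewer.read_camera(n); x0,y0,x1,y1=b; uu=291 if n=="scene" else 0
    if n=="scene":
        for v in range(226,250,1):
            r_=[]
            for u in(290,291,292):
                c,r=ray(d,(u,v)); r_.append((c+r*d["z_map"][v,u])[2])
            print(v,np.median(r_).round(1),d["img"][v,291])
    else:
        cx,cy=308,258
        c,r=ray(d,(cx,cy))
        Z=[(ray(d,(u,v))[0]+ray(d,(u,v))[1]*d["z_map"][v,u])[2] for v in range(255,260) for u in range(304,310) if red(d)[v,u]]
        print("red z",np.round(Z,1))
E
```

```text
41.575 [554.1 -63.6 193.2] [-0.2  0.3  0.7]
(array([291.07692308, 230.38461538]), np.int32(26), array([289, 228,   6,   6])) (array([307.36666667, 258.63333333]), np.int32(30), array([305, 256,   6,   6])) (array([544.09503894,  55.96920266, 107.30261934]), np.float64(0.4228625551895376))
226 -0.8 [186 148 133]
227 115.5 [200 111  98]
228 114.6 [209  62  54]
229 115.4 [213  53  48]
230 114.5 [211  54  46]
231 114.1 [189  39  39]
232 111.8 [150  35  35]
233 109.9 [123  59  62]
234 106.6 [131 101 104]
235 105.0 [121 113 116]
236 104.4 [88 89 92]
237 104.1 [43 46 48]
238 101.4 [32 26 30]
239 97.7 [14 17 26]
240 95.8 [ 6 14  6]
241 92.8 [28 24 23]
242 91.7 [23 24 27]
243 88.6 [15 17 19]
244 81.7 [14 12 19]
245 80.3 [17 18 19]
246 75.3 [29 32 29]
247 72.9 [57 59 60]
248 72.6 [102 103 107]
249 69.3 [154 155 157]
red z [116.5 115.4 117.3 112.8 112.1 120.1 117.4 115.8 116.6 116.1 119.2 115.
 116.9 118.6 116.7 119.9 121.  118.3]
```

Button top is at z≈115 (115.5 expected when home and out) and handle top at ≈105, so the pin is home with the button out. Handing in.

```bash
python3 -c "
from plant import bot
print(bot.job_done())"
```

```text
the job is handed in; nothing more can be done
None
```

I handed the job in at about 42 s. The pin dropped in and caught the carriage, and I pressed it fully home with about 13 N. The camera shows its button sprung out, but I did not tug the pin to test the lock.

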